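# Kit the sound compass parts into the fitted caddy

## Task

Gather the parts of the compass under repair into the fitted caddy, each in the insert shaped for it: the whole brass gimbal ring down over the post, the steel pivot block upright in the square pocket, the smoked glass lens cap flat in the round pocket and the short ebony rod lying in the long trough. Leave the cracked, clipped gimbal ring and the longer ebony rod where they lie, and let go of everything.

Things in the scene. Friction and masses are not known exactly. Their poses are not given: they have to be found in the camera images.
- ring_c (a point): Whole brass gimbal ring lying flat on the counter, loose: outer diameter 54 mm, inner 36 mm, 14 mm high, unbroken all round, about 90 g. The point is the ring's centre (in the hole), half-way up; z is its axis.
- block_c (a point): Steel pivot block standing on the counter, loose: 30 x 30 mm and 22 mm high, with a 22 x 22 mm, 8 mm high step on top (30 mm in all) and a small brass dot, about 160 g. The point is its centre, 15 mm above its underside; x and y square to its sides, z up.
- cap_c (a point): Smoked glass lens cap, a near-black disc lying flat, loose: diameter 46 mm, 18 mm high with a rounded upper edge and a thin brass band low down, about 50 g. The point is its centre, 9 mm above its underside; z is its axis.
- rod_c (a point): SHORT ebony rod lying on the counter, loose: 60 mm long, square section 16 x 16 mm, near-black with a brass band at one end, about 30 g. The point is its centre, half-way up; x along its length.
- cracked_ring_c (a point): Look-alike to leave where it lies: brass ring of the same size as the whole one, but broken through, with a 15 mm gap at its +x side and a small nickel spring clip gripping it at its -x side (to 16 mm high, 30 mm from the centre); loose. The point is its centre, 7 mm above the counter.
- long_rod_c (a point): Look-alike to leave where it lies: LONGER ebony rod, 96 mm long, square section 16 x 16 mm, brass band at one end; loose. The point is its centre, 8 mm above the counter; x along its length.
- post_insert_seat (a point): Place for the whole ring: one of four 90 x 90 mm, 6 mm thick beech inserts lying two by two, 96 mm between centres, in one low mahogany caddy (204 x 204 mm, rim 13 mm above the counter) that does not move; the inserts lie in any order. A round walnut post, diameter 18 mm and 12 mm high, stands in its middle. This point is the centre of the insert's flat upper face (11 mm above the counter); z is up, x and y along the insert's sides. 
- square_insert_seat (a point): Place for the pivot block: one of four 90 x 90 mm, 6 mm thick beech inserts lying two by two, 96 mm between centres, in one low mahogany caddy (204 x 204 mm, rim 13 mm above the counter) that does not move; the inserts lie in any order. Its square pocket is 50 x 50 mm inside, bounded by walnut lips 4 mm thick and 6 mm high. This point is the centre of the insert's flat upper face (11 mm above the counter); z is up, x and y along the insert's sides. 
- trough_insert_seat (a point): Place for the short rod: one of four 90 x 90 mm, 6 mm thick beech inserts lying two by two, 96 mm between centres, in one low mahogany caddy (204 x 204 mm, rim 13 mm above the counter) that does not move; the inserts lie in any order. Its long trough is 76 mm (along x) by 32 mm (along y) inside, bounded by walnut lips 4 mm thick and 6 mm high. This point is the centre of the insert's flat upper face (11 mm above the counter); z is up, x and y along the insert's sides. 
- round_insert_seat (a point): Place for the lens cap: one of four 90 x 90 mm, 6 mm thick beech inserts lying two by two, 96 mm between centres, in one low mahogany caddy (204 x 204 mm, rim 13 mm above the counter) that does not move; the inserts lie in any order. Its round pocket is 66 mm in diameter inside, bounded by a walnut lip 4 mm thick and 6 mm high. This point is the centre of the insert's flat upper face (11 mm above the counter); z is up, x and y along the insert's sides. 
Not all that is in view belongs to the job. Leave any red look-alike of the part that bears block_c alone. What is shaped like the part that bears ring_c but blue or purple is not meant.

How it is judged:
By the outcome, as a careful person would: the job done as asked, in the order asked, and still so for the second after the job is handed in, with the robot touching nothing.
It also fails if it takes over 96 s, if anything falls off the work surface, if the arm or the gripper's body presses on something with over 40 N, if the wrist force passes 120 N, or if a joint passes its speed limit or range.

## Robot

A 7-joint arm with a two-finger parallel gripper is mounted at the origin on the work surface. World frame = base frame: x ahead of the robot, y to its left, z up, the work surface at z = 0. Lengths are in m, angles in rad, forces in N, time in s.
With the tool pointing down it reaches from about 0.4 to 0.85 m from the base axis. Payload 4.4 kg.
Tool frame: the origin (TCP) lies between the finger pads; the fingertips stand r.tip_extent ahead of it and the grasp point (between the pads) lies 3 mm ahead of it (r.tip_extent is the distance from the TCP to the fingertips, in m); z points along the fingers, y is the line along which they close (so a half turn about z gives the same grasp; the last joint's range is limited). The gripper opens to 94 mm and grips with 3 to 60 N. Pads are 16 mm wide; open, the fingers measure 119 mm over their backs; the gripper's body (75 mm by 177 mm) begins 78 mm behind the grasp point.
Start: joints at [-1.358, 0.628, 0.038, 1.517, -0.027, 0.996, -0.02], TCP at [0.179, 0.625, 0.227] pointing down, gripper open.
Joint ranges: [-3.06, 3.06], [-0.37, 2.12], [-1.25, 1.32], [0.18, 2.47], [-1.1, 4.24], [0.23, 1.98], [-2.94, 2.94]. Speed limits (rad/s): [2.57, 2.57, 3.14, 3.14, 3.14, 3.14, 3.14].

## Interface

Orientations are given as a rotation vector (axis times angle).
In Python, from plant import monitor, optics, ticket, r gives the robot as it stands.
- The arm moves only by the shell command python3 -m pendant 'ROWS' [OPENING] [FORCE]. ROWS is JSON, a list of rows, each a list of 2 entries, a list of its own where there are three numbers: the shift along the world's x, y, z scaled (see below), then the turn, a rotation vector about the world's x, y, z scaled (see below). A call has 1 to 12 rows; each row is the pose to reach, as a shift and turn from the pose commanded when the call began, turning the shorter way round; what a row does not reach only later rows make up. The controller multiplies each number of a shift by 1 m and each number of a turn by pi rad. A row lasts 1/10 s, in which the tool goes at most 50 mm and 8.59 degrees, less where a joint would pass 70% of its speed; a pose out of reach is approached as far as the arm can. A call with a number of a shift or a turn outside -1 to 1 is refused whole. A call with a gripper value outside its range is refused whole. OPENING is the closure, from -1 (fully open) to 1 (shut), set as the call begins (- or left out, the last holds). The fingers move at their own pace and stop on an object; FORCE is the grip in N (left out, the last holds). Time passes only in rows, so rows that repeat a pose let the fingers close. It gives the time, the measured TCP pose, the force, the opening and the grip force at its end, in the units of the state.
- monitor.get_obs(): the state, without advancing time (a new reading comes with each control period).
- optics.capture(name): name is "scene" or "top" or "wrist"; returns a dict with "img" (384x512x3 uint8, blue, green, red), "K" (3x3 intrinsics, pixels), "R" (3x3) and "t" (3): a world point X has camera coordinates R X + t. Camera axes: x right, y down, z forward; pixel columns grow to the right and rows downward; lengths in m; the calibration is good to about 2 mm. A picture is of the moment at which its call begins. There is no depth.
- ticket.hand_in(): hands the job in; it is judged then, once.
The state is a dict: "clock": time; "joint_positions": joint angles; "joint_velocities": joint speeds; "tau": joint torques, N m; "tool_pos": TCP position; "orientation": TCP orientation; "contact_force": force on the tool from outside, world axes, zero at the start; "wrist_torque": the same for the moment, N m; "grip_width": opening from 0.0 (shut) to 1.0 (fully open); "grip_force": force on a finger pad.
Only numpy, scipy, OpenCV 4.12 (cv2) and the standard library are available. Lean on these libraries where they do the work, as an engineer would, in place of code of your own. Each camera call takes 0.05 s, during which the arm holds its last target. There are 200 camera calls.

## Working session

There is one attempt and no reset: what is moved stays moved. The work goes in short steps, Python scripts to look and compute and a shell command to move; the robot and the scene stay as the last step left them, time stands still between calls to the robot, and variables do not carry over. Pictures are saved under pics/ and viewed, at most 14 in all, crops included, and the job is handed in when it is done.

```bash
mkdir -p pics; ls; python3 - <<'E'
from plant import monitor, optics, ticket, r
import cv2,numpy as np
o=monitor.get_obs()
print({k:np.round(v,3).tolist() if not isinstance(v,float) else v for k,v in o.items()}, r.tip_extent)
for n in ["top","scene"]:
    c=optics.capture(n); cv2.imwrite(f"pics/{n}0.png",cv2.resize(c["img"],(800,600),interpolation=cv2.INTER_CUBIC)); print(n,c["K"],c["R"],c["t"], -c["R"].T@c["t"])
    np.savez(f"pics/{n}0.npz",**c)
E
```

```text
pics
{'clock': 0.0, 'joint_positions': [-1.358, 0.629, 0.038, 1.518, -0.027, 0.996, -0.02], 'joint_velocities': [-0.002, 0.001, -0.001, 0.0, -0.0, -0.001, 0.0], 'tau': [0.0, -54.974, 1.144, -18.662, -0.052, 0.024, 0.0], 'tool_pos': [0.179, 0.624, 0.227], 'orientation': [-0.436, -3.111, 0.003], 'contact_force': [-0.484, -0.03, 0.432], 'wrist_torque': [0.001, 0.032, -0.021], 'grip_force': 0.0, 'grip_width': 1.0011572738446628} 0.022
top [[428.45224704   0.         264.02614196]
 [  0.         428.45224704 196.1508089 ]
 [  0.           0.           1.        ]] [[-0.00709069 -0.99996836  0.00360526]
 [-0.99317798  0.00662281 -0.11642009]
 [ 0.11639253 -0.00440616 -0.99319352]] [-0.03875112  0.51288428  1.09160916] [ 0.38205545 -0.03733682  1.14402888]
scene [[464.24936625   0.         254.52491841]
 [  0.         464.24936625 191.71982094]
 [  0.           0.           1.        ]] [[-0.59536764  0.80324126  0.01846216]
 [ 0.53875381  0.41616395 -0.73249703]
 [-0.59605512 -0.42615847 -0.68051984]] [ 0.34443719 -0.22313224  1.86040514] [1.43418411 0.60902084 1.09623985]
```

View pics/top0.png

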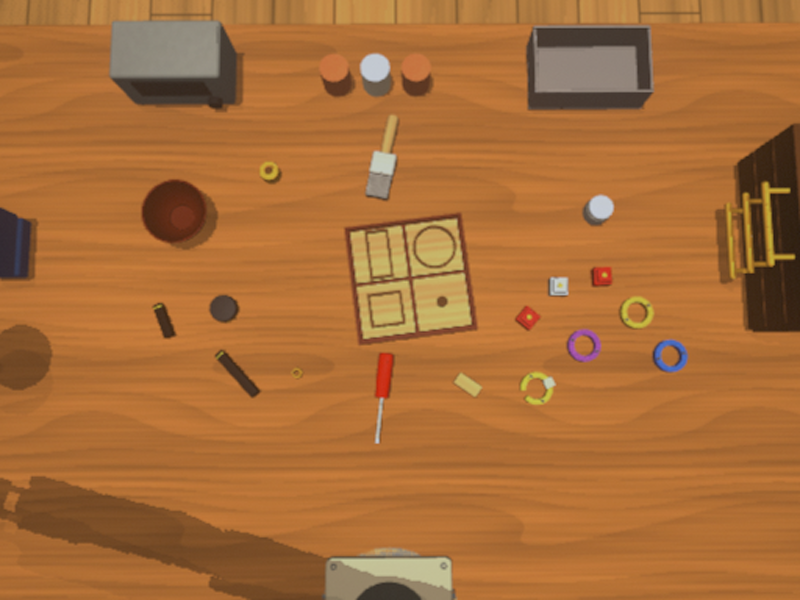

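View pics/scene0.png

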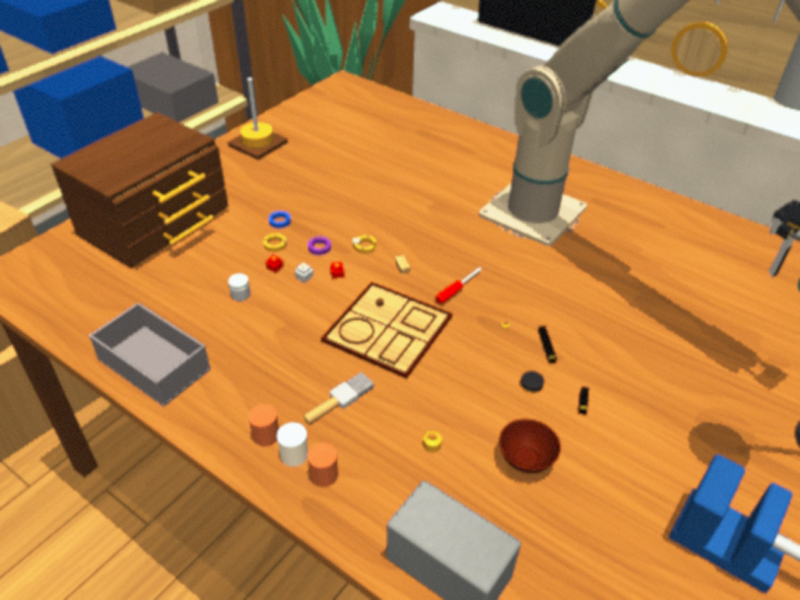

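The top view shows the whole ring at (637,312), the pivot block (559,286), the cap (224,308) and the short rod (164,321). The caddy inserts are trough (380,254), round (434,247), square (386,308) and post (442,301). The look-alikes are the cracked ring (537,388) and the long rod (238,373).

```bash
cat > h.py <<'E'
import numpy as np, cv2
def back(c,uv,z):
    d=c["R"].T@np.linalg.solve(c["K"],np.array([uv[0],uv[1],1.])); C=-c["R"].T@c["t"]
    return (C+d*(z-C[2])/d[2])[:2]
def proj(c,X):
    p=c["K"]@(c["R"]@np.array(X)+c["t"]); return p[:2]/p[2]
def blob(c,mask,uv,rad,z):
    """mask component(s) within rad of uv -> hull rectangle backprojected to plane z"""
    m=np.zeros(mask.shape,np.uint8); cv2.circle(m,tuple(int(v) for v in uv),rad,255,-1); m&=mask.astype(np.uint8)*255
    n,l,s,_=cv2.connectedComponentsWithStats(m)
    k=1+np.argmax(s[1:,4]); ys,xs=np.nonzero(l==k)
    P=np.array([back(c,p,z) for p in zip(xs,ys)],np.float32)
    (cx,cy),r=cv2.minEnclosingCircle(P); R=cv2.minAreaRect(P)
    return dict(n=len(P),mean=P.mean(0).round(4).tolist(),circ=np.round([cx,cy,r],4).tolist(),rect=[np.round(R[0],4).tolist(),np.round(R[1],4).tolist(),round(R[2],1)])
E
python3 - <<'E'
from h import *
c=dict(np.load("pics/top0.npz")); im=c["img"]; hsv=cv2.cvtColor(im,cv2.COLOR_BGR2HSV).astype(int)
H,S,V=hsv[...,0],hsv[...,1],hsv[...,2]; s=1/1.5625
yel=(H>22)&(H<38)&(S>120)&(V>90); dark=V<75; white=(S<70)&(V>130)
for n,m,uv,rad,z in [("ring",yel,(637,312),16,.012),("crk",yel,(537,388),16,.012),("block",white,(559,286),10,.025),("cap",dark,(224,308),14,.012),("rod",dark,(164,321),18,.014),("long",dark,(238,373),26,.014)]:
    print(n,blob(c,m,np.array(uv)*s,rad,z))
for n,uv in [("c1",(346,227)),("c2",(460,214)),("c3",(476,328)),("c4",(361,342)),("post",(442,301))]:
    print(n,back(c,np.array(uv)*s-.2,.013 if n!="post" else .02))
E
```

```text
ring {'n': 173, 'mean': [0.5030999779701233, -0.4228000044822693], 'circ': [0.5032, -0.423, 0.027], 'rect': [[0.5031, -0.4224], [0.0518, 0.052], 31.5]}
crk {'n': 78, 'mean': [0.3598000109195709, -0.25429999828338623], 'circ': [0.3672, -0.2524, 0.0244], 'rect': [[0.3602, -0.2546], [0.0196, 0.0484], 17.8]}
block {'n': 121, 'mean': [0.5465999841690063, -0.28850001096725464], 'circ': [0.5464, -0.2891, 0.0197], 'rect': [[0.5476, -0.2895], [0.0291, 0.0295], 88.2]}
cap {'n': 8, 'mean': [0.5067999958992004, 0.26080000400543213], 'circ': [0.5065, 0.2618, 0.0089], 'rect': [[0.5059, 0.2607], [0.0024, 0.0177], 64.6]}
rod {'n': 115, 'mean': [0.49160000681877136, 0.3783999979496002], 'circ': [0.4926, 0.3764, 0.0258], 'rect': [[0.4916, 0.3785], [0.051, 0.0156], 22.2]}
long {'n': 180, 'mean': [0.4025000035762787, 0.25110000371932983], 'circ': [0.4021, 0.251, 0.0434], 'rect': [[0.4022, 0.2509], [0.0866, 0.0142], 42.6]}
c1 [0.653922   0.07195128]
c2 [ 0.67565535 -0.12504376]
c3 [ 0.47769756 -0.1491511 ]
c4 [0.45528277 0.04570929]
post [ 0.52333199 -0.09172368]
```

```bash
python3 -m pendant '[[[0.03,-0.04,0.01],[0,0,-0.04]],[[0.07,-0.07,0.02],[0,0,-0.08]],[[0.1,-0.1,0.03],[0,0,-0.12]],[[0.14,-0.14,0.04],[0,0,-0.16]],[[0.17,-0.17,0.05],[0,0,-0.2]],[[0.21,-0.21,0.06],[0,0,-0.24]],[[0.24,-0.25,0.06],[0,0,-0.28]],[[0.27,-0.29,0.06],[0,0,-0.32]],[[0.29,-0.33,0.06],[0,0,-0.36]],[[0.31,-0.37,0.06],[0,0,-0.4]],[[0.32,-0.41,0.06],[0,0,-0.44]],[[0.32,-0.45,0.06],[0,0,-0.467]]]' -1 20
python3 -m pendant '[[[0.01,-0.05,0],[0,0,0]],[[0.02,-0.1,0],[0,0,0]],[[0.03,-0.15,0],[0,0,0]],[[0.04,-0.2,0],[0,0,0]],[[0.04,-0.2,0],[0,0,0]],[[0.04,-0.2,0],[0,0,0]]]'
python3 - <<'E'
from h import *
from plant import monitor, optics
c=optics.capture("wrist"); np.savez("pics/w1.npz",**c); cv2.imwrite("pics/w1.png",c["img"]); print(-c["R"].T@c["t"],c["R"])
E
```

```text
clock: 1.3
tool_pos: [0.5, 0.1726, 0.2872]
orientation: [2.412, 2.011, 0.0]
contact_force: [0.2, 1.0, -0.1]
grip_width: 1.003
grip_force: 0.0
clock: 1.9
tool_pos: [0.5386, -0.0267, 0.2872]
orientation: [-2.411, -2.014, 0.001]
contact_force: [0.0, 1.5, -1.1]
grip_width: 1.001
grip_force: 0.0
[0.55035394 0.03816982 0.44321984] [[ 9.84117283e-01 -1.77518156e-01 -6.90371008e-04]
 [-1.72598370e-01 -9.57738067e-01  2.30103450e-01]
 [-4.15087349e-02 -2.26329626e-01 -9.73165929e-01]]
```

View pics/w1.png

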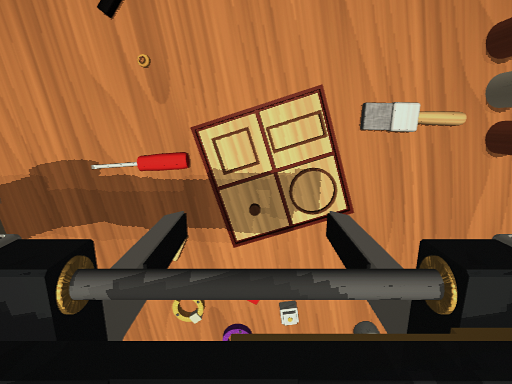

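The wrist view shows the whole caddy, with corners at (192,127), (321,86), (353,212) and (234,246) and the post at (255,209).

```bash
python3 - <<'E'
from h import *
c=dict(np.load("pics/w1.npz"))
P=np.array([back(c,p,.013) for p in [(192,127),(321,86),(353,212),(234,246)]]);print(P,P.mean(0))
for i in range(4):
    d=P[(i+1)%4]-P[i]; print(np.hypot(*d), np.degrees(np.arctan2(d[1],d[0]))%90)
print("post",back(c,(255,209),.022),"round",back(c,(313,190.5),.017))
print("square",back(c,(236,151.5),.017),"trough",back(c,(296.5,131),.017))
E
```

```text
[[ 0.45468218  0.04929908]
 [ 0.65120486  0.07256944]
 [ 0.6776436  -0.12575594]
 [ 0.47891539 -0.14956051]] [ 0.56561151 -0.03836198]
0.19789560434677372 6.752983016680971
0.2000799019025811 7.593325600084583
0.2001488406704006 6.830603011210343
0.2003306875292184 6.94785730695061
post [ 0.52487323 -0.09029783] round [ 0.61873324 -0.07823842]
square [0.51255729 0.00229665] trough [0.60663882 0.01606724]
```

```bash
python3 -m pendant '[[[-0.005,-0.05,0],[0,0,0]],[[-0.01,-0.1,0],[0,0,0]],[[-0.015,-0.15,0],[0,0,0]],[[-0.02,-0.2,0],[0,0,0]],[[-0.025,-0.24,-0.02],[0,0,0]],[[-0.03,-0.28,-0.05],[0,0,0]],[[-0.035,-0.32,-0.07],[0,0,0]],[[-0.036,-0.36,-0.1],[0,0,0]],[[-0.036,-0.396,-0.1],[0,0,0]],[[-0.036,-0.396,-0.1],[0,0,0]],[[-0.036,-0.396,-0.1],[0,0,0]]]'
python3 - <<'E'
from h import *
from plant import monitor, optics
c=optics.capture("wrist"); np.savez("pics/w2.npz",**c); cv2.imwrite("pics/w2.png",c["img"])
print(proj(c,(.503,-.423,.014)))
E
```

```text
clock: 3.05
tool_pos: [0.5039, -0.4193, 0.1867]
orientation: [-2.404, -2.02, -0.002]
contact_force: [0.2, 0.3, -0.1]
grip_width: 1.001
grip_force: 0.0
[256.17540099 183.25552977]
```

View pics/w2.png

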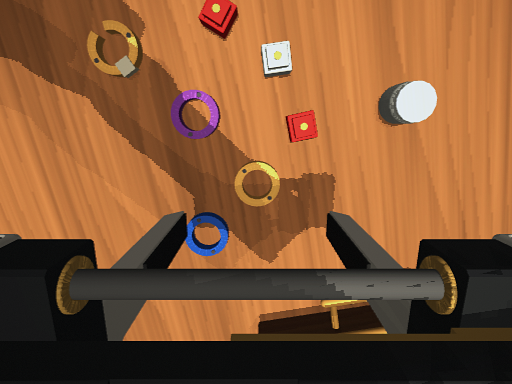

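The wrist view shows the whole ring at (257,184), with blue and purple rings clear of the finger sites. The pivot block is at (277,57).

```bash
python3 - <<'E'
from h import *
c=dict(np.load("pics/w2.npz")); hsv=cv2.cvtColor(c["img"],cv2.COLOR_BGR2HSV).astype(int); H,S,V=[hsv[...,i] for i in range(3)]
print("ring",back(c,(257,184),.014), back(c,(207,234),.014))
m=(H>15)&(H<40)&(S>100)
print(V[184,237],S[184,237],H[184,237],hsv[30:40,277].tolist())
w=(S<60)&(V>120)
print(blob(c,w,(277,57),24,.026)); print(blob(c,w,(277,57),24,.022))
cv2.imwrite("pics/w2b.png",cv2.resize(c["img"][15:100,235:325],None,fx=6,fy=6,interpolation=cv2.INTER_CUBIC))
E
```

```text
ring [ 0.50381319 -0.42406349] [ 0.43156927 -0.47607098]
211 173 18 [[13, 170, 198], [13, 171, 197], [13, 171, 200], [13, 171, 200], [13, 170, 199], [13, 170, 200], [13, 170, 199], [13, 170, 201], [13, 171, 200], [13, 170, 201]]
{'n': 753, 'mean': [0.5472999811172485, -0.29170000553131104], 'circ': [0.5472, -0.2921, 0.0195], 'rect': [[0.5471, -0.2921], [0.0288, 0.0293], 87.8]}
{'n': 753, 'mean': [0.5476999878883362, -0.29089999198913574], 'circ': [0.5476, -0.2913, 0.0197], 'rect': [[0.5475, -0.2913], [0.0292, 0.0297], 87.8]}
```

View pics/w2b.png

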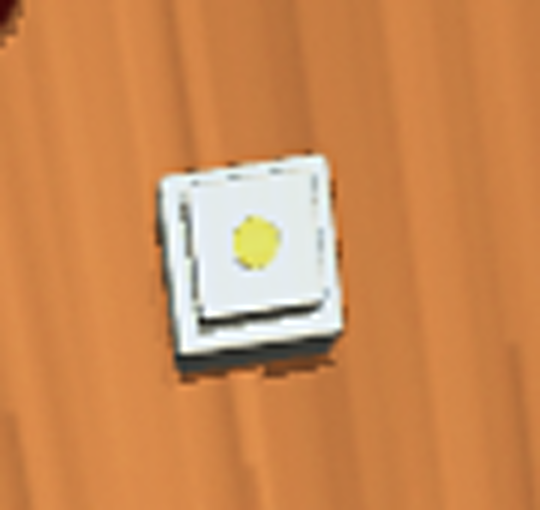

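The crop shows the block's brass dot, with the block yawed about -2° in the world frame. Now grasping the ring.

```bash
python3 -m pendant '[[[0,-0.005,-0.04],[0,0,0]],[[0,-0.005,-0.08],[0,0,0]],[[0,-0.005,-0.12],[0,0,0]],[[0,-0.005,-0.145],[0,0,0]],[[0,-0.005,-0.161],[0,0,0]],[[0,-0.005,-0.161],[0,0,0]],[[0,-0.005,-0.161],[0,0,0]]]' -1 20
python3 -m pendant '[[[0,0,0],[0,0,0]],[[0,0,0],[0,0,0]],[[0,0,0],[0,0,0]],[[0,0,0],[0,0,0]],[[0,0,0],[0,0,0]],[[0,0,0],[0,0,0]],[[0,0,0],[0,0,0]],[[0,0,0],[0,0,0]],[[0,0,0],[0,0,0]],[[0,0,0],[0,0,0]]]' 1 20
```

```text
clock: 3.8
tool_pos: [0.5041, -0.4257, 0.0276]
orientation: [2.405, 2.019, 0.001]
contact_force: [0.2, -1.3, 0.6]
grip_width: 1.004
grip_force: 0.0
clock: 4.8
tool_pos: [0.5029, -0.4261, 0.0266]
orientation: [2.407, 2.019, 0.0]
contact_force: [-0.3, 0.6, 2.7]
grip_width: 0.572
grip_force: 20.0
```

```bash
python3 -m pendant '[[[0,0,0.04],[0,0,0]],[[0,0.01,0.08],[0,0,0]],[[0.004,0.05,0.1],[0,0,0]],[[0.007,0.095,0.1],[0,0,0]],[[0.01,0.14,0.1],[0,0,0]],[[0.013,0.185,0.1],[0,0,0]],[[0.016,0.23,0.1],[0,0,0]],[[0.02,0.275,0.1],[0,0,0]],[[0.0215,0.31,0.1],[0,0,0]],[[0.0215,0.335,0.09],[0,0,0]],[[0.0215,0.335,0.07],[0,0,0]],[[0.0215,0.335,0.06],[0,0,0]]]'
python3 -m pendant '[[[0,0,0],[0,0,0]],[[0,0,0],[0,0,0]]]'
python3 - <<'E'
from h import *
from plant import monitor, optics
c=optics.capture("wrist"); np.savez("pics/w3.npz",**c); cv2.imwrite("pics/w3.png",c["img"])
print(proj(c,(.5243,-.0912,.023)))
E
```

```text
clock: 6.0
tool_pos: [0.5237, -0.0896, 0.0852]
orientation: [-2.404, -2.021, 0.002]
contact_force: [0.5, 0.2, -0.6]
grip_width: 0.572
grip_force: 20.0
clock: 6.2
tool_pos: [0.5243, -0.0923, 0.0866]
orientation: [2.409, 2.016, -0.001]
contact_force: [0.3, -0.7, -0.4]
grip_width: 0.572
grip_force: 20.0
[256.12385469 204.96349537]
```

View pics/w3.png

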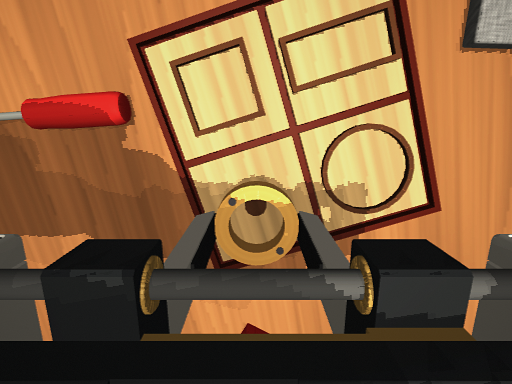

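The ring is held level, with the post top visible through it at (257,207), so it lines up. Lowering and releasing.

```bash
python3 -m pendant '[[[0,0.001,-0.02],[0,0,0]],[[0,0.001,-0.035],[0,0,0]],[[0,0.001,-0.044],[0,0,0]],[[0,0.001,-0.0485],[0,0,0]],[[0,0.001,-0.0485],[0,0,0]],[[0,0.001,-0.0485],[0,0,0]]]'
python3 -m pendant '[[[0,0,0],[0,0,0]],[[0,0,0],[0,0,0]],[[0,0,0],[0,0,0]],[[0,0,0],[0,0,0]],[[0,0,0.02],[0,0,0]],[[0,0,0.06],[0,0,0]],[[0,0,0.1],[0,0,0]],[[0,0,0.13],[0,0,0]],[[0,0,0.13],[0,0,0]]]' -0.45
python3 - <<'E'
from h import *
from plant import monitor, optics
c=dict(np.load("pics/w3.npz"))
for n,q in [("sq",[(170,64),(243,38),(265,113),(197,137)]),("tr",[(278,40),(390,3),(402,57),(293,94)])]:
    P=np.array([back(c,p,.017) for p in q]); print(n,P.mean(0),[np.hypot(*(P[i]-P[i-1])).round(3) for i in range(4)])
print("rd",back(c,(367,168),.017))
c=optics.capture("wrist"); np.savez("pics/w4.npz",**c); cv2.imwrite("pics/w4.png",c["img"])
E
```

```text
clock: 6.85
tool_pos: [0.5248, -0.0904, 0.0385]
orientation: [2.407, 2.018, 0.001]
contact_force: [-0.0, -0.1, -0.8]
grip_width: 0.568
grip_force: 20.0
clock: 7.75
tool_pos: [0.5269, -0.0908, 0.1718]
orientation: [2.403, 2.015, 0.008]
contact_force: [-0.2, 0.2, -0.1]
grip_width: 0.723
grip_force: 0.0
sq [0.51213214 0.00208024] [np.float64(0.056), np.float64(0.057), np.float64(0.055), np.float64(0.056)]
tr [0.60578434 0.01364352] [np.float64(0.039), np.float64(0.083), np.float64(0.038), np.float64(0.084)]
rd [ 0.61765602 -0.07804299]
```

View pics/w4.png

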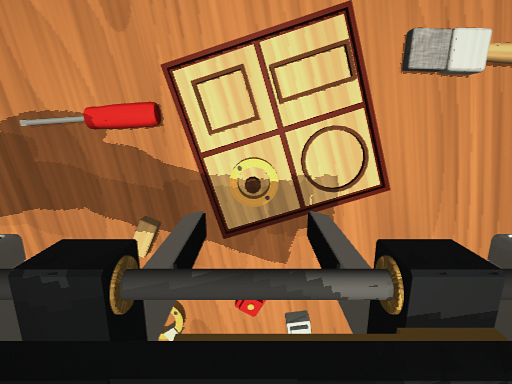

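The ring sits flat round the post at (253,183). Next is the block.

```bash
python3 -m pendant '[[[0,-0.045,0],[0,0,0.02]],[[0.005,-0.09,0],[0,0,0.043]],[[0.01,-0.13,-0.02],[0,0,0.043]],[[0.016,-0.17,-0.04],[0,0,0.043]],[[0.021,-0.2,-0.06],[0,0,0.043]],[[0.021,-0.2,-0.08],[0,0,0.043]],[[0.021,-0.2,-0.08],[0,0,0.043]],[[0.021,-0.2,-0.08],[0,0,0.043]]]'
python3 - <<'E'
from h import *
from plant import monitor, optics
o=monitor.get_obs(); print(o["tool_pos"])
c=optics.capture("wrist"); np.savez("pics/w5.npz",**c)
hsv=cv2.cvtColor(c["img"],cv2.COLOR_BGR2HSV).astype(int); H,S,V=[hsv[...,i] for i in range(3)]
p=proj(c,(.5474,-.2908,.03)); print(p)
y=(H>24)&(H<36)&(S>90)&(V>120); print(blob(c,y,p,25,.031))
w=(S<60)&(V>190); print(blob(c,w,p,45,.027))
E
```

```text
clock: 8.6
tool_pos: [0.5445, -0.2889, 0.0867]
orientation: [-2.263, -2.175, 0.001]
contact_force: [0.1, 0.0, 0.3]
grip_width: 0.722
grip_force: 0.0
[ 0.54449035 -0.2889015   0.08670971]
[260.32532194 211.0744953 ]Traceback (most recent call last):
  File "<stdin>", line 7, in <module>
  File "h.py", line 11, in blob
    k=1+np.argmax(s[1:,4]); ys,xs=np.nonzero(l==k)
        ~~~~~~~~~^^^^^^^^^
    return _wrapfunc(a, 'argmax', axis=axis, out=out, **kwds)
    return bound(*args, **kwds)
ValueError: attempt to get argmax of an empty sequence
```

```bash
python3 -m pendant '[[[0.002,-0.001,-0.02],[0,0,0]],[[0.002,-0.001,-0.04],[0,0,0]],[[0.002,-0.001,-0.055],[0,0,0]],[[0.002,-0.001,-0.055],[0,0,0]],[[0.002,-0.001,-0.055],[0,0,0]]]'
python3 -m pendant '[[[0,0,0],[0,0,0]],[[0,0,0],[0,0,0]],[[0,0,0],[0,0,0]],[[0,0,0],[0,0,0]],[[0,0,0],[0,0,0]],[[0,0,0],[0,0,0]],[[0,0,0],[0,0,0]],[[0,0,0],[0,0,0]],[[0,0,0],[0,0,0]],[[0,0,0],[0,0,0]]]' 1 30
```

```text
clock: 9.15
tool_pos: [0.5477, -0.2909, 0.0335]
orientation: [2.265, 2.177, 0.0]
contact_force: [0.0, -0.7, 1.0]
grip_width: 0.723
grip_force: 0.0
clock: 10.15
tool_pos: [0.5476, -0.2912, 0.0331]
orientation: [2.265, 2.176, 0.0]
contact_force: [1.1, 0.1, 2.1]
grip_width: 0.314
grip_force: 30.0
```

```bash
python3 -m pendant '[[[0,0,0.04],[0,0,0]],[[0,0.01,0.08],[0,0,0]],[[-0.005,0.05,0.09],[0,0,0.02]],[[-0.01,0.095,0.09],[0,0,0.04]],[[-0.015,0.14,0.09],[0,0,0.051]],[[-0.02,0.185,0.09],[0,0,0.051]],[[-0.027,0.23,0.09],[0,0,0.051]],[[-0.034,0.27,0.09],[0,0,0.051]],[[-0.0355,0.294,0.08],[0,0,0.051]],[[-0.0355,0.294,0.055],[0,0,0.051]],[[-0.0355,0.294,0.04],[0,0,0.051]],[[-0.0355,0.294,0.04],[0,0,0.051]]]'
python3 - <<'E'
from h import *
from plant import monitor, optics
c=optics.capture("wrist"); np.savez("pics/w6.npz",**c); cv2.imwrite("pics/w6.png",c["img"])
print(monitor.get_obs()["tool_pos"])
E
```

```text
clock: 11.35
tool_pos: [0.5098, 0.0033, 0.071]
orientation: [-2.081, -2.349, 0.005]
contact_force: [-0.9, -0.0, -1.6]
grip_width: 0.317
grip_force: 30.0
[0.51066677 0.00284669 0.0720921 ]
```

View pics/w6.png

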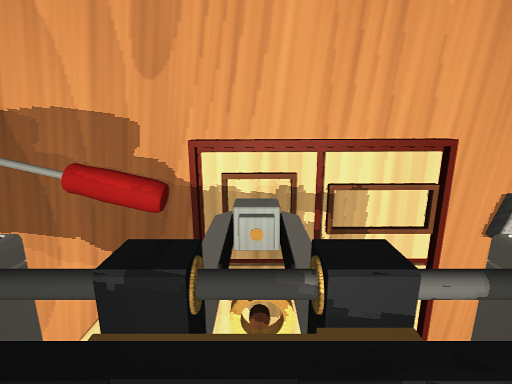

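The block is centred on the pocket (lip columns 222–297, block centre at 257). Lowering it.

```bash
python3 -m pendant '[[[0.001,0,-0.012],[0,0,0]],[[0.001,0,-0.022],[0,0,0]],[[0.001,0,-0.0275],[0,0,0]],[[0.001,0,-0.0275],[0,0,0]],[[0.001,0,-0.0275],[0,0,0]]]'
python3 -m pendant '[[[0,0,0],[0,0,0]],[[0,0,0],[0,0,0]],[[0,0,0],[0,0,0]],[[0,0,0],[0,0,0]],[[0,0,0.02],[0,0,0]],[[0,0,0.06],[0,0,0]],[[0,0,0.1],[0,0,0]],[[0,0.04,0.13],[0,0,0]],[[0,0.08,0.15],[0,0,0]],[[0,0.12,0.15],[0,0,0]],[[0,0.12,0.15],[0,0,0]],[[0,0.12,0.15],[0,0,0]]]' -0.45
python3 - <<'E'
from h import *
from plant import monitor, optics
c=optics.capture("wrist"); np.savez("pics/w7.npz",**c); cv2.imwrite("pics/w7.png",c["img"])
E
```

```text
clock: 11.9
tool_pos: [0.5128, 0.0028, 0.0454]
orientation: [-2.084, -2.35, 0.0]
contact_force: [-0.4, 0.6, -2.1]
grip_width: 0.317
grip_force: 30.0
clock: 13.1
tool_pos: [0.5125, 0.1239, 0.1954]
orientation: [-2.081, -2.354, 0.0]
contact_force: [0.2, -0.4, -0.1]
grip_width: 0.723
grip_force: 0.0
```

View pics/w7.png

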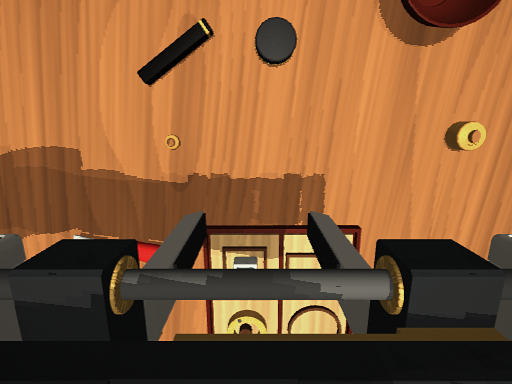

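The block is in its pocket at about (245,263), and the cap is at (276,40).

```bash
python3 - <<'E'
from h import *
c=dict(np.load("pics/w7.npz")); V=c["img"].max(2)
print(back(c,(276,40),.012)); print(blob(c,V<80,(276,40),30,.012))
c=dict(np.load("pics/top0.npz")); print(back(c,(223.5/1.5625,308/1.5625),.012))
E
```

```text
[0.51474434 0.28005001]
{'n': 1523, 'mean': [0.5138999819755554, 0.27959999442100525], 'circ': [0.5141, 0.2789, 0.024], 'rect': [[0.5137, 0.2793], [0.0468, 0.0448], 72.3]}
[0.514269   0.27909219]
```

```bash
python3 -m pendant '[[[0.001,0.045,0],[0,0,0]],[[0.002,0.09,-0.02],[0,0,0]],[[0.002,0.125,-0.05],[0,0,0]],[[0.002,0.155,-0.08],[0,0,0]],[[0.002,0.155,-0.11],[0,0,0]],[[0.002,0.155,-0.14],[0,0,0]],[[0.002,0.155,-0.158],[0,0,0]],[[0.002,0.155,-0.166],[0,0,0]],[[0.002,0.155,-0.166],[0,0,0]],[[0.002,0.155,-0.166],[0,0,0]]]'
python3 -m pendant '[[[0,0,0],[0,0,0]],[[0,0,0],[0,0,0]],[[0,0,0],[0,0,0]],[[0,0,0],[0,0,0]],[[0,0,0],[0,0,0]],[[0,0,0],[0,0,0]],[[0,0,0],[0,0,0]],[[0,0,0],[0,0,0]]]' 1 20
```

```text
clock: 14.15
tool_pos: [0.5158, 0.2771, 0.0302]
orientation: [2.085, 2.349, 0.001]
contact_force: [0.4, -0.5, 1.4]
grip_width: 0.727
grip_force: 0.0
clock: 14.95
tool_pos: [0.5152, 0.2782, 0.0301]
orientation: [2.084, 2.351, 0.002]
contact_force: [-0.6, 0.1, 6.0]
grip_width: 0.48
grip_force: 20.0
```

```bash
python3 -m pendant '[[[0,0,0.03],[0,0,0]],[[0.005,-0.01,0.07],[0,0,0]],[[0.015,-0.05,0.1],[0,0,0]],[[0.03,-0.09,0.1],[0,0,0]],[[0.045,-0.13,0.1],[0,0,0]],[[0.06,-0.17,0.1],[0,0,0]],[[0.07,-0.21,0.1],[0,0,0]],[[0.08,-0.25,0.1],[0,0,0]],[[0.09,-0.29,0.1],[0,0,0]],[[0.1,-0.33,0.1],[0,0,0]],[[0.1035,-0.357,0.08],[0,0,0]],[[0.1035,-0.357,0.05],[0,0,0]]]'
python3 -m pendant '[[[0,0,0],[0,0,0]],[[0,0,0],[0,0,0]]]'
python3 - <<'E'
from h import *
from plant import monitor, optics
c=optics.capture("wrist"); np.savez("pics/w8.npz",**c); cv2.imwrite("pics/w8.png",c["img"])
E
```

```text
clock: 16.15
tool_pos: [0.62, -0.0864, 0.0807]
orientation: [2.088, 2.338, -0.0]
contact_force: [-1.1, -0.9, -1.0]
grip_width: 0.484
grip_force: 20.0
clock: 16.35
tool_pos: [0.6178, -0.0782, 0.0791]
orientation: [-2.082, -2.35, 0.001]
contact_force: [0.5, -0.4, -0.1]
grip_width: 0.484
grip_force: 20.0
```

View pics/w8.png

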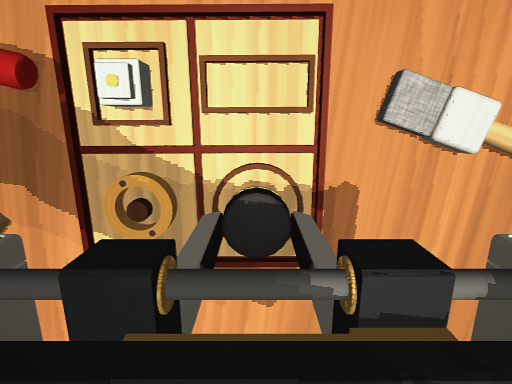

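The cap is centred on the round lip (column 257 for both). The block (123,83) is upright in its pocket and the ring (139,206) is round its post. Lowering the cap.

```bash
python3 -m pendant '[[[0.0005,-0.001,-0.015],[0,0,0]],[[0.0005,-0.001,-0.027],[0,0,0]],[[0.0005,-0.001,-0.034],[0,0,0]],[[0.0005,-0.001,-0.0375],[0,0,0]],[[0.0005,-0.001,-0.0375],[0,0,0]],[[0.0005,-0.001,-0.0375],[0,0,0]]]'
python3 -m pendant '[[[0,0,0],[0,0,0]],[[0,0,0],[0,0,0]],[[0,0,0],[0,0,0]],[[0,0,0],[0,0,0]],[[0,0,0.02],[0,0,0]],[[0,0,0.06],[0,0,0]],[[0,0.02,0.1],[0,0,0]],[[-0.01,0.065,0.13],[0,0,0]],[[-0.02,0.11,0.15],[0,0,0]],[[-0.04,0.155,0.15],[0,0,0]],[[-0.06,0.2,0.15],[0,0,0]],[[-0.07,0.24,0.15],[0,0,0]]]' -0.45
```

```text
clock: 17.0
tool_pos: [0.619, -0.0802, 0.042]
orientation: [2.084, 2.351, 0.0]
contact_force: [-0.7, 0.3, -0.6]
grip_width: 0.482
grip_force: 20.0
clock: 18.2
tool_pos: [0.5471, 0.1621, 0.1924]
orientation: [-2.083, -2.351, -0.001]
contact_force: [0.8, 0.7, 0.7]
grip_width: 0.722
grip_force: 0.0
```

```bash
python3 -m pendant '[[[0,0.02,0],[0,0,-0.045]],[[0,0.04,0],[0,0,-0.09]],[[-0.01,0.06,0],[0,0,-0.135]],[[-0.01,0.08,0],[0,0,-0.18]],[[-0.02,0.1,0],[0,0,-0.225]],[[-0.03,0.13,0],[0,0,-0.27]],[[-0.04,0.16,-0.01],[0,0,-0.315]],[[-0.05,0.19,-0.02],[0,0,-0.36]],[[-0.056,0.216,-0.02],[0,0,-0.4]],[[-0.056,0.216,-0.02],[0,0,-0.411]],[[-0.056,0.216,-0.02],[0,0,-0.411]],[[-0.056,0.216,-0.02],[0,0,-0.411]]]'
python3 - <<'E'
from h import *
from plant import monitor, optics
c=optics.capture("wrist"); np.savez("pics/w9.npz",**c); cv2.imwrite("pics/w9.png",c["img"])
print(monitor.get_obs()["joint_positions"],proj(c,(.4916,.3785,.016)))
V=c["img"].max(2); print(blob(c,V<70,proj(c,(.4916,.3785,.016)),50,.016))
E
```

```text
clock: 19.4
tool_pos: [0.4936, 0.3743, 0.1724]
orientation: [3.078, 0.623, 0.001]
contact_force: [0.5, -1.1, 1.4]
grip_width: 0.725
grip_force: 0.0
[-1.16677496  0.79760809  0.84505926  1.67844061 -0.69367544  0.99100904
 -1.24512165] [251.75903769 182.9199073 ]
{'n': 623, 'mean': [0.4918000102043152, 0.3801000118255615], 'circ': [0.4914, 0.3805, 0.0264], 'rect': [[0.4916, 0.3801], [0.0509, 0.015], 22.9]}
```

View pics/w9.png

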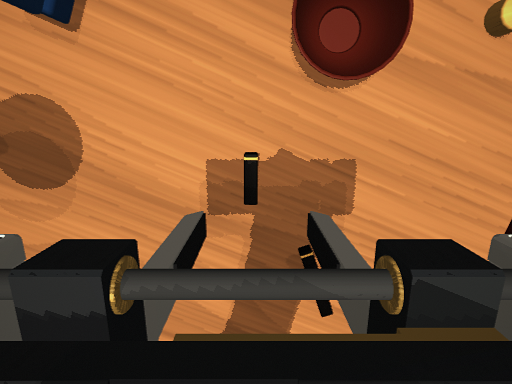

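The short rod lies at (251,178), rows 152–205, parallel to the pads with its band at the far end. The long rod (315,280) is clear of the fingers.

```bash
python3 -m pendant '[[[0.001,0.006,-0.03],[0,0,0]],[[0.001,0.006,-0.07],[0,0,0]],[[0.001,0.006,-0.11],[0,0,0]],[[0.001,0.006,-0.132],[0,0,0]],[[0.001,0.006,-0.142],[0,0,0]],[[0.001,0.006,-0.142],[0,0,0]],[[0.001,0.006,-0.142],[0,0,0]]]'
python3 -m pendant '[[[0,0,0],[0,0,0]],[[0,0,0],[0,0,0]],[[0,0,0],[0,0,0]],[[0,0,0],[0,0,0]],[[0,0,0],[0,0,0]],[[0,0,0],[0,0,0]],[[0,0,0],[0,0,0]],[[0,0,0],[0,0,0]],[[0,0,0],[0,0,0]],[[0,0,0],[0,0,0]]]' 1 20
```

```text
clock: 20.15
tool_pos: [0.4952, 0.3816, 0.0314]
orientation: [-3.079, -0.622, -0.003]
contact_force: [0.4, -0.5, 0.0]
grip_width: 0.725
grip_force: 0.0
clock: 21.15
tool_pos: [0.4938, 0.3819, 0.0299]
orientation: [3.079, 0.624, -0.0]
contact_force: [-0.1, 0.6, 0.2]
grip_width: 0.167
grip_force: 20.0
```

```bash
python3 -m pendant '[[[0,0,0.03],[0,0,0]],[[0.005,-0.01,0.07],[0,0,-0.01]],[[0.015,-0.05,0.1],[0,0,-0.03]],[[0.03,-0.09,0.1],[0,0,-0.05]],[[0.045,-0.13,0.1],[0,0,-0.07]],[[0.06,-0.17,0.1],[0,0,-0.088]],[[0.07,-0.21,0.1],[0,0,-0.088]],[[0.08,-0.25,0.1],[0,0,-0.088]],[[0.09,-0.29,0.1],[0,0,-0.088]],[[0.1,-0.33,0.1],[0,0,-0.088]],[[0.112,-0.367,0.08],[0,0,-0.088]],[[0.112,-0.367,0.05],[0,0,-0.088]]]'
python3 -m pendant '[[[0,0,0],[0,0,0]],[[0,0,0],[0,0,0]]]'
python3 - <<'E'
from h import *
from plant import monitor, optics
c=optics.capture("wrist"); np.savez("pics/w10.npz",**c); cv2.imwrite("pics/w10.png",c["img"])
E
```

```text
clock: 22.35
tool_pos: [0.6088, 0.0065, 0.082]
orientation: [3.13, 0.18, 0.011]
contact_force: [0.7, 0.9, -0.1]
grip_width: 0.17
grip_force: 20.0
clock: 22.55
tool_pos: [0.6054, 0.0156, 0.0798]
orientation: [-3.135, -0.194, 0.002]
contact_force: [0.6, -0.3, 0.6]
grip_width: 0.165
grip_force: 20.0
```

View pics/w10.png

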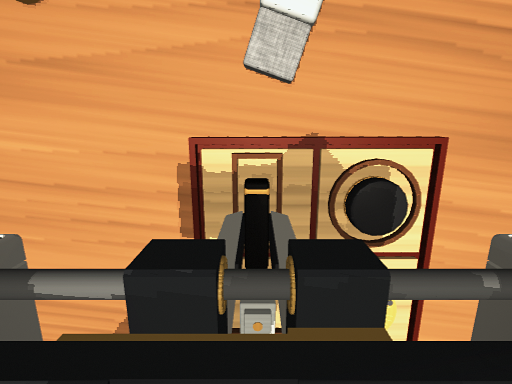

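The cap sits flat in its pocket (376,206), and the rod is aligned and centred over the trough (column 257 against 258). Lowering it.

```bash
python3 -m pendant '[[[0.001,0,-0.015],[0,0,0]],[[0.001,0,-0.027],[0,0,0]],[[0.001,0,-0.034],[0,0,0]],[[0.001,0,-0.0382],[0,0,0]],[[0.001,0,-0.0382],[0,0,0]],[[0.001,0,-0.0382],[0,0,0]]]'
python3 -m pendant '[[[0,0,0],[0,0,0]],[[0,0,0],[0,0,0]],[[0,0,0],[0,0,0]],[[0,0,0],[0,0,0]],[[0,0,0.02],[0,0,0]],[[0,0,0.06],[0,0,0]],[[-0.01,0,0.1],[0,0,0]],[[-0.04,0,0.14],[0,0,0]],[[-0.08,0,0.18],[0,0,0]],[[-0.12,0,0.2],[0,0,0]],[[-0.12,0,0.2],[0,0,0]],[[-0.12,0,0.2],[0,0,0]]]' -0.45
python3 - <<'E'
from h import *
from plant import monitor, optics
c=optics.capture("wrist"); cv2.imwrite("pics/w11.png",c["img"])
E
```

```text
clock: 23.2
tool_pos: [0.607, 0.0148, 0.0418]
orientation: [3.135, 0.193, 0.0]
contact_force: [0.8, 0.0, -0.7]
grip_width: 0.164
grip_force: 20.0
clock: 24.4
tool_pos: [0.4869, 0.0156, 0.2425]
orientation: [-3.134, -0.194, -0.003]
contact_force: [0.0, 0.5, -0.2]
grip_width: 0.731
grip_force: 0.0
```

View pics/w11.png

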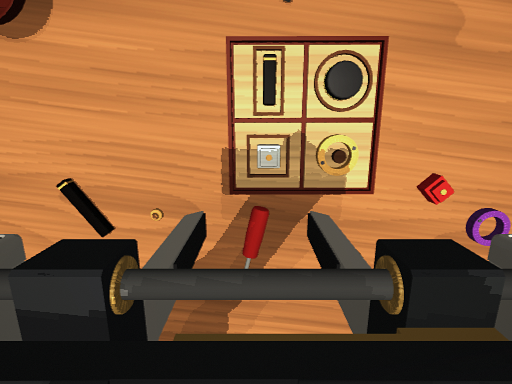

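All four parts are seated: rod (269,80), cap (345,80), block (269,156) and ring (338,155). The look-alikes are untouched.

```bash
python3 -c "
from plant import ticket
print(ticket.hand_in())"
```

```text
the job is handed in; nothing more can be done
None
```

The ring, block, cap and short rod are each in their own caddy insert and released. The cracked ring and long rod were left where they lay, and the job was handed in at about 24 s; no verdict came back.

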